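# Hold the spice-bay gate up and push the spice rack past it

## Robot

A 7-joint arm with a two-finger parallel gripper is mounted at the origin on the work surface. World frame = base frame: x ahead of the robot, y to its left, z up, the work surface at z = 0. Lengths are in m, angles in rad, forces in N, time in s.
With the tool pointing down it reaches from about 0.4 to 0.85 m from the base axis. Payload 10.4 kg.
Tool frame: the origin (TCP) lies midway between the tips of the shut fingers; the grasp point (between the pads) lies 19 mm behind it; z points along the fingers, x is the direction in which the jaws open and shut, and the axes are right-handed (so a half turn about z gives the same grasp; the last joint's range is limited). The gripper opens to 87 mm and grips with 3 to 60 N. Pads are 19 mm wide; open, the fingers measure 117 mm over their backs; the gripper's body (75 mm by 190 mm) begins 51 mm behind the grasp point.
Start: joints at [1.308, 0.332, -0.065, 1.46, 0.022, 1.35, -0.088], TCP at [0.148, -0.607, 0.223] pointing down, gripper open.
Joint ranges: [-2.6, 2.6], [-0.5, 2.12], [-1.47, 1.34], [0.16, 2.42], [-1.27, 4.41], [0.06, 2.06], [-2.6, 2.6]. Speed limits (rad/s): [2.22, 2.22, 2.79, 2.79, 3.14, 3.14, 3.14].

## Interface

Orientations are given as a unit quaternion [x, y, z, w].
In Python, from bench import r gives the robot as it stands. The module is installed in compiled form; this text tells all that it offers.
- The arm moves only by the tool play_rows, never from a script. Its argument "commands" is a list of rows, each a list of 7 numbers: the shift along the world's x, y, z in cm, then the turn, a rotation vector about the world's x, y, z in rad, then the finger opening in cm, from 0 to 8.7. A call has 1 to 20 rows; each row shifts and turns the commanded pose from where the row before left it; what a row does not reach is not made up. A row lasts 1/8 s, in which the tool goes at most 62.5 mm and 10.7 degrees, less where a joint would pass 70% of its speed; a pose out of reach is approached as far as the arm can. A call is refused whole if a number of a shift passes 6.25 or a number of a turn 0.188, either way. A call with a gripper value outside its range is refused whole. The fingers move at their own pace and stop on an object; "grip_force" is the grip in N (left out, the last holds). Time passes only in rows, so rows that do not move let the fingers close. It gives the time, the measured TCP pose, the force and the opening at its end, in the units of the state.
- r.read_state(): the state, without advancing time (a new reading comes with each control period).
- r.camera(name): name is "scene" or "side" or "wrist"; returns a dict with "img" (420x560x3 uint8, red, green, blue), "K" (3x3 intrinsics, pixels), "camera_from_world" (4x4, takes a point from world to camera coordinates). Camera axes: x right, y down, z forward; pixel columns grow to the right and rows downward; lengths in m; the calibration is good to about 2 mm. A picture is of the moment at which its call begins. There is no depth.
- r.close_job(): hands the job in, once; it reports no verdict.
The state is a dict: "time": time; "joint_positions": joint angles; "joint_vel": joint speeds; "joint_torque": joint torques, N m; "ee_pos": TCP position; "eef_rot": TCP orientation; "ft_force": force on the tool from outside, world axes, zero at the start; "torque": the same for the moment, N m; "width": finger opening in m.
Only numpy, scipy, OpenCV 4.12 (cv2) and the standard library are available. Lean on these libraries where they do the work, as an engineer would, in place of code of your own. Each camera call takes 0.05 s, during which the arm holds its last target. There are 200 camera calls.

## Task

Put the spice rack away: with one fingertip press down and keep down the blue pedal bar so that the red gate flap stays up, and meanwhile with the other fingertip push the yellow tab so that the rack slides along the white chute, past the gate, fully home against the end stop. Do not let the flap come down on the rack or its two spice jars, do not lift or tip the rack or jars, and leave everything else where it is. When the rack is home let the pedal come up, so that the gate shuts behind the rack.

Things in the scene. Friction and masses are not known exactly. Their poses are not given: they have to be found in the camera images.
- chute: White open-topped chute, fixed. Origin: on the counter, on the chute's centre line, in the plane of the gate. x = push direction, y = sideways to the pedal, z up. Floor top at z = 8 mm, from x = -250 to the end stop (face at x = +104, top z = 42); inside y = -30 to +30; side walls 6 mm thick, tops at z = 32 mm.
- gate_hinge (a joint): Gate angle, rad (tube, pedal and flap rock together): 0 shut, grows as the pedal goes down and the flap swings up towards the pedal side; stop at 1.35. From 0.95 the rack with jars passes freely under the flap; 1.05 to 1.2 is a good opening. A spring shuts it when let go: about 2 N on the bar starts it, 4 to 5 N holds it at 1.1.
- pedal (a point): Blue round bar 16 mm thick along the chute's x, from x = -258 to -32 mm (arms to the tube at -253, -37); this point is mid-bar on its centre line. Its centre circles the tube at 34 mm: chute's y = 81, z = 57 mm when shut (top z = 65), y = 88, top z = 33 at 1.0 rad, top z = 28 at 1.15. A fingertip at y = 86 lowered on it to 29 mm over the counter opens the gate well and can slide along it.
- gate: The moving gate; its red flap is 6 mm thick in the chute's x; origin on the hinge axis (chute's x = 0, y = 55, z = 35), a 10 mm tube from x = -260 to +16 between 44 mm posts; same axes as the chute when shut. Shut, it bars the chute at x = -3 to +3, y = -22 to +8, z = 18 to 45 mm, with an arm over the wall to the tube; the rack's tongue passes below it. The rack cannot push it open.
- rack: Aluminium spice rack, loose on the chute floor, about 0.28 kg: tray 90 mm long (x, the push direction), 54 wide, 30 high, two jar pockets; origin: centre of the tray's underside. A flat tongue 22 mm wide, 4 thick runs back to an upright yellow tab at x = -121 to -115, 44 wide, 50 high. Home, its origin is at the chute's x = +59 mm, the tray past the gate, the tab's rear face at -62.
- tab_back (a point): Centre of the rear face of the yellow push tab, 25 mm above the rack's underside (33 mm over the counter), the face to push in the chute's +x direction.
- jar_front: Orange spice jar, 32 mm across, 42 mm high, standing loose in the rack's front pocket; origin at the centre of its base.
- jar_rear: Green spice jar, the same, in the rear pocket.
- jug: Bystander: blue ceramic jug with a handle, 110 mm across, 170 mm high; origin under its centre.
- mug: Bystander: white mug, 80 mm across, 92 mm high; origin under its centre.
- salt: Bystander: white salt cellar, 38 mm across, 66 mm high, beside the chute on the side away from the pedal; origin under its centre.
- pepper: Bystander: amber pepper jar with a red cap, 40 mm across, 75 mm high, beside the far end of the chute; origin under its centre.
- spoon: Bystander: steel spoon, 160 mm, lying flat.
- brush: Bystander: red brush, 200 mm, lying flat.
Not all that is in view belongs to the job. Leave any green or pink look-alike of the rack alone.

How it is judged:
By the outcome, as a careful person would: the job done as asked, in the order asked, and still so for the second after the job is handed in, with the robot touching nothing.
It also fails if it takes over 43 s, if anything falls off the work surface, if the arm or the gripper's body presses on something with over 40 N, if the wrist force passes 120 N, or if a joint passes its speed limit or range.

## Working session

There is one attempt and no reset: what is moved stays moved. The work goes in short steps, Python scripts to look and compute and a tool call to move; the robot and the scene stay as the last step left them, time stands still between calls to the robot, and variables do not carry over. Pictures are saved under pics/ and viewed, about 8 in all and at most 12, crops included, and the job is handed in when it is done.

Besides the shell and the picture viewer there is one more tool, called after "Emit:" as name(argument=value, ...), one argument or row to a line, values as JSON. play_rows: Moves the arm, as the interface text tells. Its arguments: {"type":"object","properties":{"commands":{"type":"array","items":{"type":"array","items":{"type":"number"}}},"grip_force":{"type":"number"}},"required":["commands"]}

```bash
mkdir -p pics; cat > h.py <<'E'
from bench import r
import cv2, numpy as np
def snap(n,f):
    c=r.camera(n); cv2.imwrite(f'pics/{f}.png',cv2.cvtColor(c['img'],cv2.COLOR_RGB2BGR)); np.savez(f'pics/{f}.npz',K=c['K'],T=c['camera_from_world']); return c
def load(f):
    d=np.load(f'pics/{f}.npz'); return d['K'],d['T']
def ray(f,u,v,z):
    K,T=load(f); d=T[:3,:3].T@np.linalg.inv(K)@[u,v,1]; o=-T[:3,:3].T@T[:3,3]; return o+d*(z-o[2])/d[2]
def proj(f,p):
    K,T=load(f); q=K@(T[:3,:3]@np.asarray(p)+T[:3,3]); return q[:2]/q[2]
E
python3 - <<'E'
from h import *
for n in ['scene','side','wrist']: snap(n,n+'0')
a=[cv2.imread(f'pics/{n}0.png') for n in ['scene','side']]
s=r.read_state(); print(s['time'],s['ee_pos'],s['eef_rot'],s['width'])
E
```

```text
0.15 [ 0.14836223 -0.60683595  0.22192821] [ 7.86614122e-01 -6.17444664e-01 -4.52437542e-04 -3.23519635e-04] 0.08731356825152964
```

View pics/scene0.png

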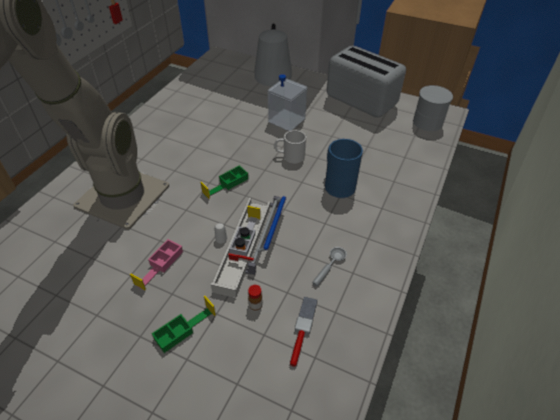

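View pics/side0.png

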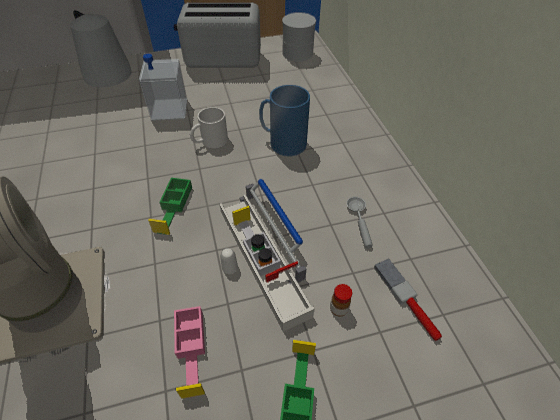

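The real rack is the one in the white chute, at scene (245,235) and side (255,245). The look-alikes are green at (232,180), pink at (160,260) and green at (175,330). Next are the close crops.

```bash
python3 - <<'E'
import cv2,numpy as np
a=cv2.imread('pics/scene0.png')[185:305,200:300]; b=cv2.imread('pics/side0.png')[175:335,210:320]
cv2.imwrite('pics/c1.png',cv2.resize(a,None,fx=5,fy=5,interpolation=cv2.INTER_CUBIC))
cv2.imwrite('pics/c2.png',cv2.resize(b,None,fx=3.75,fy=3.75,interpolation=cv2.INTER_CUBIC))
x=cv2.imread('pics/c1.png');y=cv2.imread('pics/c2.png')
print(x.shape,y.shape)
z=np.zeros((600,800,3),np.uint8)
x=cv2.resize(a,None,fx=3.9,fy=3.9,interpolation=cv2.INTER_CUBIC);z[:x.shape[0],:x.shape[1]]=x
z[:y.shape[0],388:388+y.shape[1]]=y[:,:412]; cv2.imwrite('pics/c.png',z)
E
```

```text
(600, 500, 3) (600, 412, 3)
```

View pics/c.png

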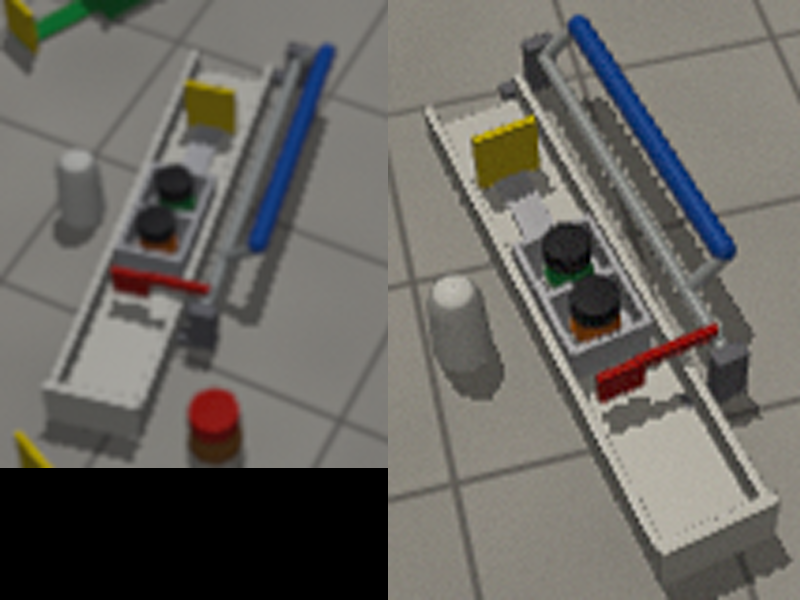

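```bash
cat > fit.py <<'E'
from h import *
from scipy.optimize import least_squares
A=lambda u,v:('scene0',200+u/3.9,185+v/3.9); B=lambda u,v:('side0',210+(u-388)/3.75,175+v/3.75)
obs=[((-256,81,57),A(329,49)),((-34,81,57),A(259,243)),((-256,81,57),B(580,24)),((-34,81,57),B(725,247)),
((0,-22,45),A(113,268)),((0,-22,45),B(598,378)),
((-250,-33,32),A(194,53)),((-250,33,32),A(270,68)),((-250,-33,32),B(429,108)),((-250,33,32),B(518,82))]
tab=[((-118,-22,50),A(186,85)),((-118,22,50),A(235,94)),((-118,-22,50),B(474,138)),((-118,22,50),B(535,119))]
def w(p,q):
    c,s=np.cos(p[2]),np.sin(p[2]); q=np.array(q)/1e3; return np.array([p[0]+c*q[0]-s*q[1],p[1]+s*q[0]+c*q[1],q[2]])
if __name__=='__main__':
    def res(p):
        e=[proj(o[0],w(p,q))-o[1:] for q,o in obs]
        e+=[proj(o[0],w(p,(q[0]+p[3]*1e3,q[1],q[2]+8)))-o[1:] for q,o in tab]
        return np.ravel(e)
    g=ray(*A(113,290),.02); best=None
    for y in np.arange(-3,3,.7):
        f=least_squares(res,[g[0],g[1],y,-.06],loss='soft_l1')
        if best is None or f.cost<best.cost: best=f
    print(best.x,best.cost); print(best.fun.reshape(-1,2).round(1))
    p=best.x; np.save('p.npy',p)
    for n,q in dict(tabback=(-121+p[3]*1e3,0,33),pedA=(-258,81,57),pedB=(-32,81,57),end=(104,0,42)).items(): print(n,w(p,q).round(4))
    for n,uvs in dict(salt=[A(78,225),B(475,385)],pepper=[A(214,450)],mug=[('side0',212,146),('scene0',293,163)]).items():
        print(n,[ray(*o,0).round(3) for o in uvs])
E
python3 fit.py
```

```text
[ 0.49154386 -0.08421314 -1.37787031 -0.06867657] 10.271270131198468
[[-0.6 -0.4]
 [-1.2  2.2]
 [-0.8 -0.8]
 [ 1.6  2.8]
 [-0.8  0.1]
 [ 0.7 -0.1]
 [ 0.  -1.2]
 [-0.2 -1.3]
 [-0.1 -0.6]
 [ 0.1 -2.1]
 [-0.8 -0.8]
 [ 0.  -0.5]
 [ 0.5  0.5]
 [ 1.  -0.6]]
tabback [0.4552 0.1019 0.033 ]
pedA [0.5216 0.1845 0.057 ]
pedB [ 0.5649 -0.0373  0.057 ]
end [ 0.5115 -0.1863  0.042 ]
salt [array([ 0.405, -0.033,  0.   ]), array([ 0.401, -0.047,  0.   ])]
pepper [array([ 0.599, -0.17 ,  0.   ])]
mug [array([0.427, 0.419, 0.   ]), array([0.454, 0.409, 0.   ])]
```

```bash
python3 - <<'E'
from fit import *
p=np.load('p.npy');s=r.read_state();e=np.array(s['ee_pos']);t=w(p,(-206,42.5,0));print(t)
a=np.linspace(np.arctan2(e[1],e[0]),np.arctan2(t[1],t[0]),21);R=np.linspace(np.hypot(*e[:2]),np.hypot(*t[:2]),21)
q=np.c_[R*np.cos(a),R*np.sin(a)]; print((np.diff(q,axis=0)*100).round(1).tolist())
q=s['eef_rot'];print(p[2]+np.pi/2-np.arctan2(2*q[0]*q[1],q[0]**2-q[1]**2))
c=ray('side0',290,150,0);print('jug',c)
E
```

```text
[0.4937587  0.12611361 0.        ]
[[4.6, 1.9], [4.4, 2.2], [4.1, 2.6], [3.9, 2.9], [3.6, 3.1], [3.3, 3.4], [3.0, 3.6], [2.7, 3.8], [2.3, 3.9], [2.0, 4.1], [1.6, 4.2], [1.3, 4.3], [0.9, 4.3], [0.6, 4.3], [0.2, 4.3], [-0.1, 4.3], [-0.5, 4.2], [-0.8, 4.1], [-1.1, 4.0], [-1.4, 3.8]]
1.5239062986443666
jug [0.6493643  0.33917396 0.        ]
```

Emit:
play_rows(
  commands=[
    [4.6, 1.9, 0, 0, 0, 0.0762, 7.2],
    [4.4, 2.2, 0, 0, 0, 0.0762, 7.2],
    [4.1, 2.6, 0, 0, 0, 0.0762, 7.2],
    [3.9, 2.9, 0, 0, 0, 0.0762, 7.2],
    [3.6, 3.1, 0, 0, 0, 0.0762, 7.2],
    [3.3, 3.4, 0, 0, 0, 0.0762, 7.2],
    [3.0, 3.6, 0, 0, 0, 0.0762, 7.2],
    [2.7, 3.8, 0, 0, 0, 0.0762, 7.2],
    [2.3, 3.9, 0, 0, 0, 0.0762, 7.2],
    [2.0, 4.1, 0, 0, 0, 0.0762, 7.2],
    [1.6, 4.2, 0, 0, 0, 0.0762, 7.2],
    [1.3, 4.3, 0, 0, 0, 0.0762, 7.2],
    [0.9, 4.3, 0, 0, 0, 0.0762, 7.2],
    [0.6, 4.3, 0, 0, 0, 0.0762, 7.2],
    [0.2, 4.3, -0.5, 0, 0, 0.0762, 7.2],
    [-0.1, 4.3, -1, 0, 0, 0.0762, 7.2],
    [-0.5, 4.2, -1.5, 0, 0, 0.0762, 7.2],
    [-0.8, 4.1, -1.5, 0, 0, 0.0762, 7.2],
    [-1.1, 4.0, -1.5, 0, 0, 0.0762, 7.2],
    [-1.4, 3.8, -1, 0, 0, 0.0762, 7.2],
  ],
  grip_force=40,
)

```text
time: 2.65
ee_pos: [0.4937, 0.1271, 0.1518]
eef_rot: [0.995, 0.098, -0.0, -0.0]
ft_force: [0.2, 0.9, 0.0]
width: 0.0722
```

```bash
python3 - <<'E'
from h import *
for n in ['scene','side','wrist']: snap(n,n+'1')
s=r.read_state();q=s['eef_rot']; print(s['time'],s['ee_pos'],q,np.arctan2(2*q[0]*q[1],q[0]**2-q[1]**2),s['width'],s['ft_force'],s['joint_positions'])
E
```

```text
2.8 [0.49328121 0.12782082 0.15213431] [ 9.95147191e-01  9.83961408e-02 -4.88300140e-04 -1.73762532e-04] 0.19711125030670207 0.07175447328637255 [-0.40815467 -0.79111536 -0.32824446] [ 0.37395601  0.21500847 -0.79111433  1.81907245  0.16444847  1.17585661
 -0.27228854]
```

View pics/wrist1.png

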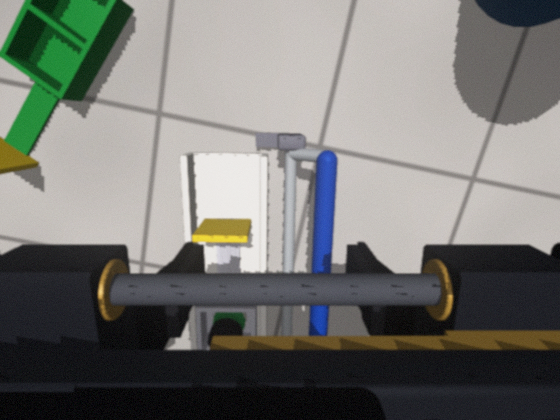

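The wrist view shows the chute's rear end at (183–268,155), the bar's end at (327,155), and the tab at (195–250,220–240). I'll check these against the fit.

```bash
python3 - <<'E'
from fit import *
p=np.load('p.npy')
for n,q,o in [('wallL',(-250,-36,32),(183,155)),('wallR',(-250,36,32),(268,155)),('barend',(-258,81,57),(327,152)),('bar2',(-200,81,57),(324,220)),
 ('tabRL top',(-121+p[3]*1e3,-22,58),(203,220)),('tabFL',(-115+p[3]*1e3,-22,58),0),('tabRL bot',(-121+p[3]*1e3,-22,8),0),('tabRR top',(-121+p[3]*1e3,22,58),(250,220)),('tabFRtop',(-115+p[3]*1e3,22,58),0)]: print(n,proj('wrist1',w(p,q)).round(1),o)
K,T=load('wrist1');print(-T[:3,:3].T@T[:3,3])
s=cv2.imread('pics/wrist1.png')[130:260,160:350];cv2.imwrite('pics/c3.png',cv2.resize(s,None,fx=4,fy=4,interpolation=cv2.INTER_CUBIC))
E
```

```text
wallL [179.1 158.6] (183, 155)
wallR [267.2 159.4] (268, 155)
barend [327.1 152.9] (327, 152)
bar2 [323.6 227.5] (324, 220)
tabRL top [192.7 239.2] (203, 220)
tabFL [193.1 246.3] 0
tabRL bot [205.3 221.1] 0
tabRR top [248.4 239.7] (250, 220)
tabFRtop [248.5 246.8] 0
[0.47928378 0.19989103 0.31319191]
```

View pics/c3.png

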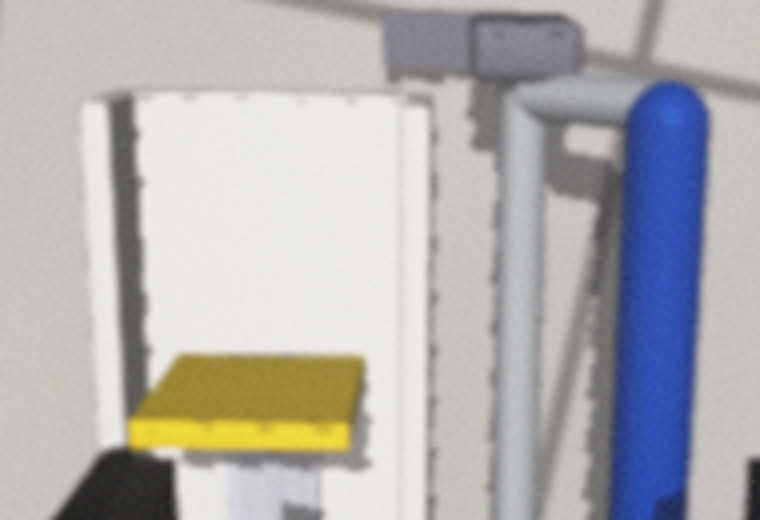

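The wrist crop puts the tab and chute about 2.5–3 mm further back than the fit, and sideways agrees within 1 mm. The TCP still clears the tab by about 5 mm, so I'll descend onto the pedal.

Emit:
play_rows(
  commands=[
    [0, 0, -1.5, 0, 0, 0, 7.2],
    [0, 0, -2, 0, 0, 0, 7.2],
    [0, 0, -2, 0, 0, 0, 7.2],
    [0, 0, -1.5, 0, 0, 0, 7.2],
    [0, 0, -1, 0, 0, 0, 7.2],
    [0, 0, -0.5, 0, 0, 0, 7.2],
    [0, 0, -0.5, 0, 0, 0, 7.2],
    [0, 0, -0.5, 0, 0, 0, 7.2],
    [0, 0, -0.5, 0, 0, 0, 7.2],
    [0, 0, -0.5, 0, 0, 0, 7.2],
    [0, 0, 0, 0, 0, 0, 7.2],
  ],
)

```text
time: 4.18
ee_pos: [0.5027, 0.1275, 0.0519]
eef_rot: [0.995, 0.096, 0.009, -0.001]
ft_force: [18.8, 2.6, 11.2]
width: 0.0721
```

```bash
python3 - <<'E'
from fit import *
for n in ['scene','side','wrist']: snap(n,n+'2')
p=np.load('p.npy');s=r.read_state();e=np.array(s['ee_pos']);d=e[:2]-p[:2];c,k=np.cos(p[2]),np.sin(p[2])
print(s['time'],e,d@[c,k],d@[-k,c],s['ft_force'],s['width'])
a=cv2.imread('pics/scene2.png')[150:300,180:310];b=cv2.imread('pics/side2.png')[150:330,210:330]
z=np.hstack([cv2.resize(a,(400,462),interpolation=2),cv2.resize(b,(308,462),interpolation=2)]);cv2.imwrite('pics/c4.png',z)
E
```

```text
4.325 [0.50260325 0.12746823 0.05209794] -0.2056337095757322 0.05144018892438636 [17.19829934  2.29351222 11.63563519] 0.07229720167842081
```

View pics/c4.png

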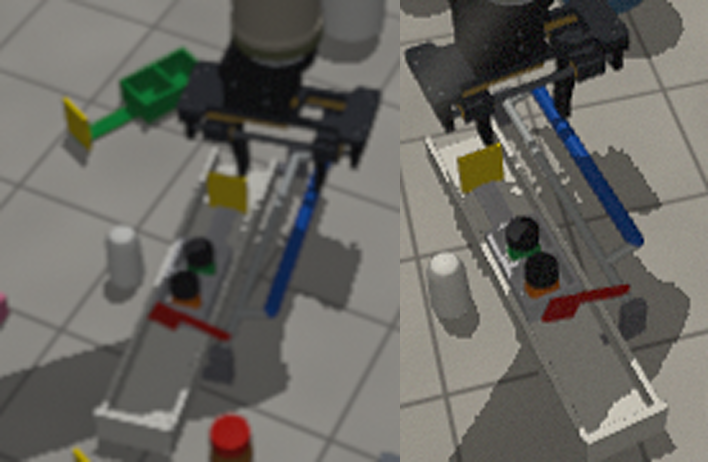

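```bash
python3 - <<'E'
from h import *
from scipy.spatial.transform import Rotation as Ro
s=r.read_state();e=np.array(s['ee_pos']);R=Ro.from_quat(s['eef_rot']).as_matrix();print(R.round(3))
out=[]
for f,(x0,y0) in dict(side2=(215,150),scene2=(225,160)).items():
    im=cv2.resize(cv2.imread(f'pics/{f}.png')[y0:y0+75,x0:x0+75 if f=='scene2' else x0+75],None,fx=5.3,fy=5.3,interpolation=cv2.INTER_CUBIC)
    for sx in (-1,1):
        for o,c in ((36,(0,255,0)),(51,(0,0,255))):
            for z in (0,-.03):
                u=proj(f,e+R@[sx*o/1e3,0,z]);cv2.circle(im,tuple(int(v) for v in ((u-[x0,y0])*5.3)),3,c,-1)
    out.append(im)
cv2.imwrite('pics/c5.png',np.hstack(out))
E
```

```text
[[ 0.981  0.191  0.017]
 [ 0.191 -0.982  0.004]
 [ 0.017 -0.001 -1.   ]]
```

View pics/c5.png

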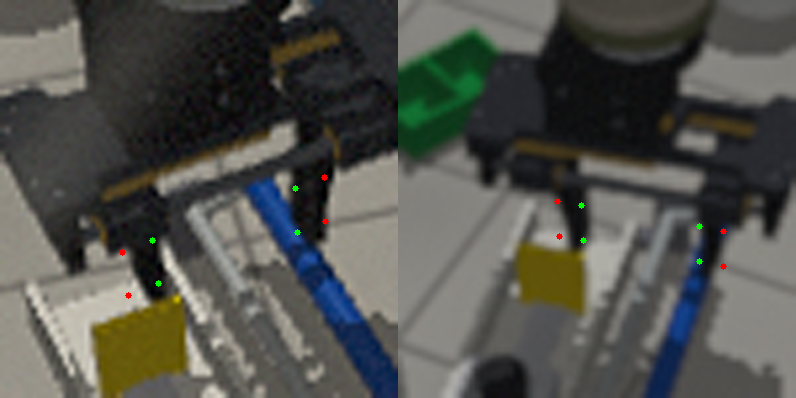

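The pedal fingertip slid down outside the bar and the gate is still shut. It sits about 3 mm further out than I assumed, and the fingertip is about 10 mm thick. I'll raise, shift inward and retry.

Emit:
play_rows(
  commands=[
    [0, 0, 2, 0, 0, 0, 7.2],
    [0, 0, 2, 0, 0, 0, 7.2],
    [-0.35, -0.07, 0.5, 0, 0, 0, 7.2],
    [0, 0, 0, 0, 0, 0, 7.2],
    [0, 0, 0, 0, 0, 0, 7.2],
  ],
)

```text
time: 4.95
ee_pos: [0.4905, 0.1249, 0.092]
eef_rot: [0.995, 0.096, -0.0, 0.0]
ft_force: [-1.0, 0.4, -0.3]
width: 0.0717
```

```bash
cat > st.py <<'E'
from fit import *
p=np.load('p.npy');s=r.read_state();e=np.array(s['ee_pos']);d=e[:2]-p[:2];c,k=np.cos(p[2]),np.sin(p[2])
f=np.array(s['ft_force']);print(s['time'],e.round(4),'chute',(d@[c,k]).round(4),(d@[-k,c]).round(4),'F',(f[:2]@[c,k]).round(1),(f[:2]@[-k,c]).round(1),f[2].round(1),s['width'])
E
python3 st.py; python3 - <<'E'
from h import *
snap('side','side3');snap('scene','scene3')
a=cv2.imread('pics/scene3.png')[160:260,220:310];b=cv2.imread('pics/side3.png')[150:250,215:305]
cv2.imwrite('pics/c6.png',cv2.resize(np.hstack([a,b]),None,fx=4.4,fy=4.4,interpolation=2))
E
```

```text
4.95 [0.4905 0.1249 0.092 ] chute -0.2054 0.039 F -0.5 -0.9 -0.3 0.07174994286662956
```

View pics/c6.png

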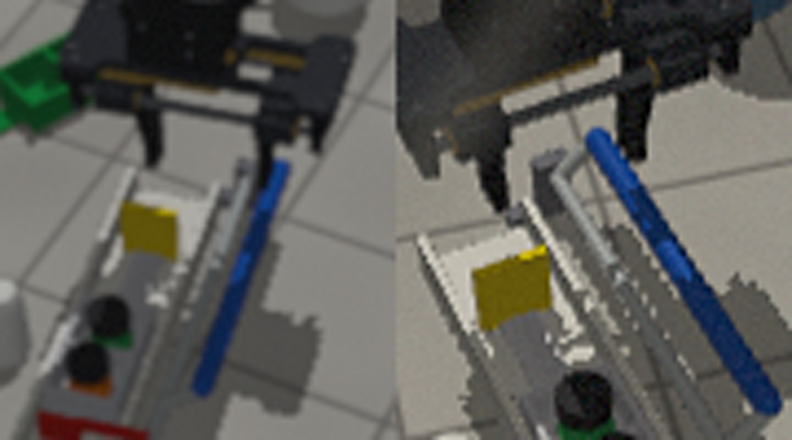

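```bash
python3 - <<'E'
from fit import *
p=np.load('p.npy');c,k=np.cos(p[2]),np.sin(p[2])
P=lambda f:load(f)[0]@load(f)[1][:3]
def tri(n,a,b,f='3'):
    X=cv2.triangulatePoints(P('scene'+f),P('side'+f),np.array(a,float),np.array(b,float))[:,0];X=X[:3]/X[3];d=X[:2]-p[:2];print(n,'chute',(d@[c,k]).round(4),(d@[-k,c]).round(4),X[2].round(4))
tri('R',(280.2,202),(268.6,185.2));tri('L',(254.5,197),(238,197.3))
S=lambda u,v:(220+u/4.4,160+v/4.4); D=lambda u,v:(215+(u-396)/4.4,150+v/4.4)
tri('barfar',S(283,167),D(598,135)); tri('barnear',S(203,388),D(768,405))
tri('tabTL',S(124,206),D(473,270));tri('tabTR',S(178,212),D(549,248));tri('wallR',S(219,188),D(526,203));tri('wallL',S(130,173),D(424,238))
E
```

```text
R chute -0.2064 0.0817 0.0848
L chute -0.2033 -0.0012 0.0866
barfar chute -0.2565 0.0829 0.0542
barnear chute -0.0428 0.0811 0.0522
tabTL chute -0.1966 -0.0209 0.0469
tabTR chute -0.1892 0.0216 0.0563
wallR chute -0.2556 0.0341 0.0196
wallL chute -0.2472 -0.0326 0.0281
```

Triangulated, the pedal tip is at y≈82 mm over the bar at 81–83, and the tab tip is at y≈-1. Lowering slowly now, following the bar outward.

Emit:
play_rows(
  commands=[
    [-0.04, 0.2, -1.5, 0, 0, 0, 7.2],
    [0, 0, -1, 0, 0, 0, 7.2],
    [0.05, 0.01, -0.3, 0, 0, 0, 7.2],
    [0.1, 0.02, -0.3, 0, 0, 0, 7.2],
    [0.1, 0.02, -0.3, 0, 0, 0, 7.2],
    [0.05, 0.01, -0.3, 0, 0, 0, 7.2],
    [0.05, 0.01, -0.3, 0, 0, 0, 7.2],
  ],
)

```text
time: 5.92
ee_pos: [0.4944, 0.1279, 0.0527]
eef_rot: [0.995, 0.096, 0.0, -0.0]
ft_force: [2.5, 0.2, 2.7]
width: 0.0722
```

```bash
python3 st.py
```

```text
5.925 [0.4944 0.1279 0.0527] chute -0.2076 0.0435 F 0.3 2.4 2.7 0.072219416219566
```

Emit:
play_rows(
  commands=[
    [0, 0, -0.4, 0, 0, 0, 7.2],
    [0, 0, -0.4, 0, 0, 0, 7.2],
    [0, 0, -0.4, 0, 0, 0, 7.2],
    [0, 0, -0.4, 0, 0, 0, 7.2],
    [0, 0, -0.4, 0, 0, 0, 7.2],
    [0, 0, -0.4, 0, 0, 0, 7.2],
    [0, 0, 0, 0, 0, 0, 7.2],
  ],
)

```text
time: 6.8
ee_pos: [0.493, 0.1276, 0.028]
eef_rot: [0.995, 0.096, -0.001, 0.0]
ft_force: [-4.7, -1.7, 6.0]
width: 0.072
```

```bash
python3 st.py; python3 - <<'E'
from h import *
snap('side','side4');snap('scene','scene4')
a=cv2.imread('pics/scene4.png')[160:300,205:305];b=cv2.imread('pics/side4.png')[155:295,210:310]
cv2.imwrite('pics/c7.png',cv2.resize(np.hstack([a,b]),None,fx=4,fy=4,interpolation=2))
E
```

```text
6.8 [0.493  0.1276 0.028 ] chute -0.2076 0.0421 F 0.8 -4.9 6.0 0.07203256053368381
```

View pics/c7.png

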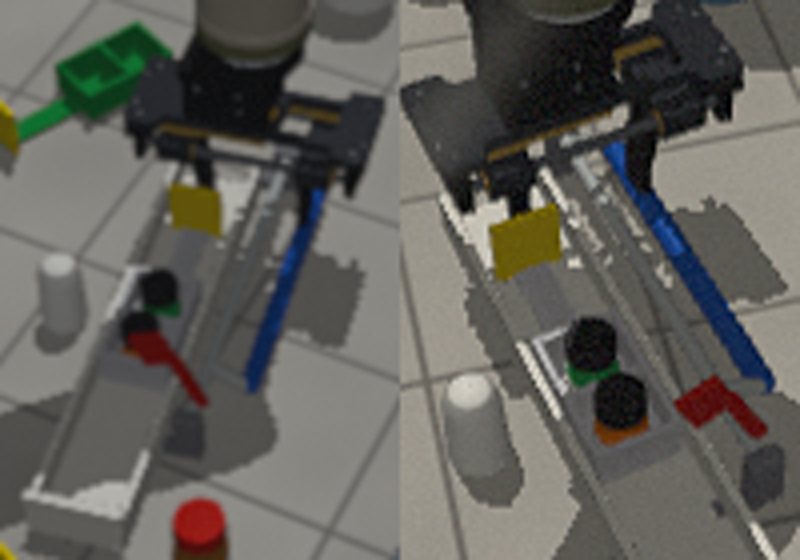

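Gate is open with the flap clear up (bar top at 28 mm, about 1.15 rad). I'll centre the tip on the bar and start the push.

Emit:
play_rows(
  commands=[
    [0.29, 0.06, 0, 0, 0, 0, 7.2],
    [0.04, -0.2, 0, 0, 0, 0, 7.2],
    [0.06, -0.29, 0, 0, 0, 0, 7.2],
    [0.08, -0.39, 0, 0, 0, 0, 7.2],
    [0.08, -0.39, 0, 0, 0, 0, 7.2],
    [0.08, -0.39, 0, 0, 0, 0, 7.2],
    [0.08, -0.39, 0, 0, 0, 0, 7.2],
    [0.08, -0.39, 0, 0, 0, 0, 7.2],
    [0.08, -0.39, 0, 0, 0, 0, 7.2],
    [0.08, -0.39, 0, 0, 0, 0, 7.2],
  ],
)

```text
time: 8.15
ee_pos: [0.5038, 0.0971, 0.0289]
eef_rot: [0.995, 0.097, 0.001, -0.001]
ft_force: [-0.6, 5.6, 3.6]
width: 0.0722
```

```bash
python3 st.py
```

```text
8.15 [0.5038 0.0971 0.0289] chute -0.1756 0.0468 F -5.7 0.5 3.6 0.07223132655626019
```

Emit:
play_rows(
  commands=[
    [0.09, -0.49, 0, 0, 0, 0, 7.2],
    [0.09, -0.49, 0, 0, 0, 0, 7.2],
    [0.09, -0.49, 0, 0, 0, 0, 7.2],
    [0.09, -0.49, 0, 0, 0, 0, 7.2],
    [0.09, -0.49, 0, 0, 0, 0, 7.2],
    [0.09, -0.49, 0, 0, 0, 0, 7.2],
    [0.09, -0.49, 0, 0, 0, 0, 7.2],
    [0.09, -0.49, 0, 0, 0, 0, 7.2],
  ],
)

```text
time: 9.15
ee_pos: [0.511, 0.0579, 0.0288]
eef_rot: [0.995, 0.097, 0.0, -0.001]
ft_force: [-1.5, 6.0, 5.1]
width: 0.0721
```

```bash
python3 st.py; python3 - <<'E'
from h import *
snap('side','side5');snap('scene','scene5')
a=cv2.imread('pics/scene5.png')[160:300,205:305];b=cv2.imread('pics/side5.png')[175:315,220:320]
cv2.imwrite('pics/c8.png',cv2.resize(np.hstack([a,b]),None,fx=4,fy=4,interpolation=2))
E
```

```text
9.15 [0.511  0.0579 0.0288] chute -0.1357 0.0464 F -6.2 -0.3 5.1 0.07209090386246975
```

View pics/c8.png

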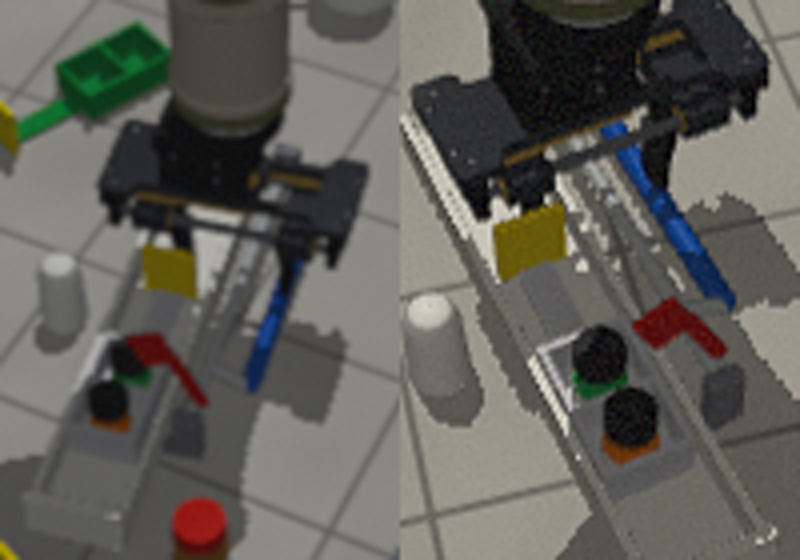

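The flap is up, the jars are upright and the rack is sliding under the gate. Continuing.

Emit:
play_rows(
  commands=[
    [0.09, -0.49, 0, 0, 0, 0, 7.2],
    [0.09, -0.49, 0, 0, 0, 0, 7.2],
    [0.09, -0.49, 0, 0, 0, 0, 7.2],
    [0.09, -0.49, 0, 0, 0, 0, 7.2],
    [0.09, -0.49, 0, 0, 0, 0, 7.2],
    [0.09, -0.49, 0, 0, 0, 0, 7.2],
    [0.09, -0.49, 0, 0, 0, 0, 7.2],
    [0.09, -0.49, 0, 0, 0, 0, 7.2],
    [0.09, -0.49, 0, 0, 0, 0, 7.2],
    [0.06, -0.29, 0, 0, 0, 0, 7.2],
  ],
)

```text
time: 10.5
ee_pos: [0.5196, 0.0109, 0.0288]
eef_rot: [0.995, 0.097, 0.0, -0.001]
ft_force: [-2.3, 6.9, 5.6]
width: 0.0721
```

```bash
python3 st.py
```

```text
10.5 [0.5196 0.0109 0.0288] chute -0.088 0.0458 F -7.3 -0.9 5.6 0.07205412975921964
```

Emit:
play_rows(
  commands=[
    [0.08, -0.19, 0, 0, 0, 0, 7.2],
    [0.06, -0.19, 0, 0, 0, 0, 7.2],
    [0.04, -0.2, 0, 0, 0, 0, 7.2],
    [0.04, -0.2, 0, 0, 0, 0, 7.2],
    [0.04, -0.2, 0, 0, 0, 0, 7.2],
    [0, 0, 0, 0, 0, 0, 7.2],
  ],
)

```text
time: 11.25
ee_pos: [0.5222, 0.001, 0.0288]
eef_rot: [0.995, 0.097, 0.0, -0.0]
ft_force: [0.1, 5.5, 5.0]
width: 0.0721
```

```bash
python3 st.py
```

```text
11.25 [0.5222 0.001  0.0288] chute -0.0778 0.0465 F -5.4 1.2 5.0 0.07214085361064887
```

Emit:
play_rows(
  commands=[
    [0.03, -0.15, 0, 0, 0, 0, 7.2],
    [0.03, -0.15, 0, 0, 0, 0, 7.2],
    [0.03, -0.15, 0, 0, 0, 0, 7.2],
    [0, 0, 0, 0, 0, 0, 7.2],
  ],
)

```text
time: 11.75
ee_pos: [0.5227, -0.0015, 0.0288]
eef_rot: [0.995, 0.097, 0.0, -0.002]
ft_force: [-2.9, 11.8, 7.8]
width: 0.0718
```

```bash
python3 st.py
```

```text
11.75 [ 0.5227 -0.0015  0.0288] chute -0.0752 0.0464 F -12.1 -0.6 7.8 0.07182565280346764
```

Emit:
play_rows(
  commands=[
    [0.03, -0.15, 0, 0, 0, 0, 7.2],
    [0.03, -0.15, 0, 0, 0, 0, 7.2],
    [0, 0, 0, 0, 0, 0, 7.2],
  ],
)

```text
time: 12.12
ee_pos: [0.5227, -0.0016, 0.0288]
eef_rot: [0.995, 0.098, -0.0, -0.003]
ft_force: [-5.1, 20.8, 9.0]
width: 0.0721
```

```bash
python3 st.py; python3 - <<'E'
from h import *
snap('side','side6');snap('scene','scene6')
a=cv2.imread('pics/scene6.png')[180:320,205:305];b=cv2.imread('pics/side6.png')[195:335,230:330]
cv2.imwrite('pics/c9.png',cv2.resize(np.hstack([a,b]),None,fx=4,fy=4,interpolation=2))
E
```

```text
12.125 [ 0.5227 -0.0016  0.0288] chute -0.0751 0.0464 F -21.4 -1.0 9.0 0.07212249801475913
```

View pics/c9.png

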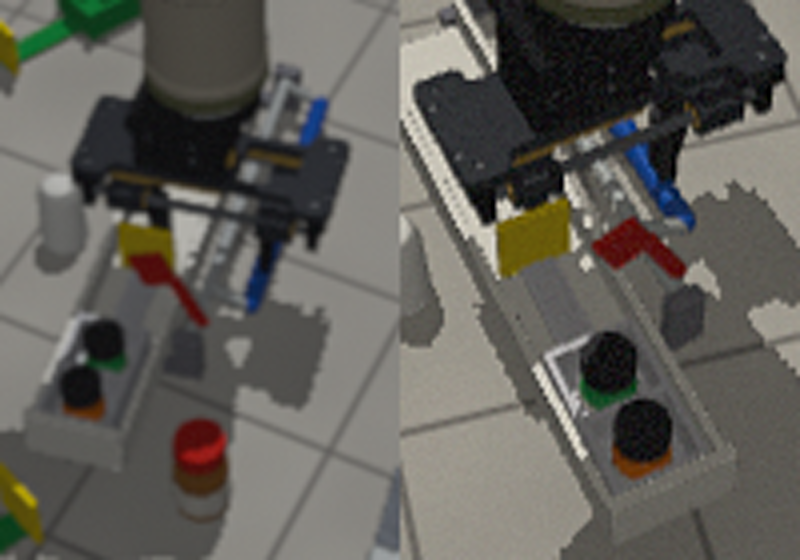

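The rack is hard against the stop: force rose to 21 N with no motion, at the predicted x. I'll back off the tab, then raise slowly so the gate shuts gently.

Emit:
play_rows(
  commands=[
    [-0.08, 0.39, 0, 0, 0, 0, 7.2],
    [-0.08, 0.39, 0, 0, 0, 0, 7.2],
    [-0.08, 0.39, 0, 0, 0, 0, 7.2],
    [-0.08, 0.39, 0, 0, 0, 0, 7.2],
    [0, 0, 0.3, 0, 0, 0, 7.2],
    [0, 0, 0.4, 0, 0, 0, 7.2],
    [-0.05, -0.01, 0.4, 0, 0, 0, 7.2],
    [-0.1, -0.02, 0.4, 0, 0, 0, 7.2],
    [-0.1, -0.02, 0.4, 0, 0, 0, 7.2],
    [-0.1, -0.02, 0.4, 0, 0, 0, 7.2],
    [-0.1, -0.02, 0.4, 0, 0, 0, 7.2],
    [-0.1, -0.02, 0.4, 0, 0, 0, 7.2],
    [0, 0, 0.4, 0, 0, 0, 7.2],
    [0, 0, 0.5, 0, 0, 0, 7.2],
    [0, 0, 1, 0, 0, 0, 7.2],
    [0, 0, 2, 0, 0, 0, 7.2],
    [0, 0, 3, 0, 0, 0, 7.2],
    [0, 0, 4, 0, 0, 0, 7.2],
    [0, 0, 4, 0, 0, 0, 7.2],
    [0, 0, 3, 0, 0, 0, 7.2],
  ],
)

```text
time: 14.72
ee_pos: [0.5152, 0.0075, 0.241]
eef_rot: [0.995, 0.097, 0.001, 0.0]
ft_force: [0.4, 0.4, -0.7]
width: 0.0721
```

```bash
python3 st.py; python3 - <<'E'
from h import *
snap('side','side7');snap('scene','scene7')
a=cv2.imread('pics/scene7.png')[160:320,190:310];b=cv2.imread('pics/side7.png')[175:335,215:335]
cv2.imwrite('pics/c10.png',cv2.resize(np.hstack([a,b]),None,fx=3.3,fy=3.3,interpolation=2))
E
```

```text
14.725 [0.5152 0.0075 0.241 ] chute -0.0855 0.0408 F -0.3 0.5 -0.7 0.07206406915903403
```

View pics/c10.png

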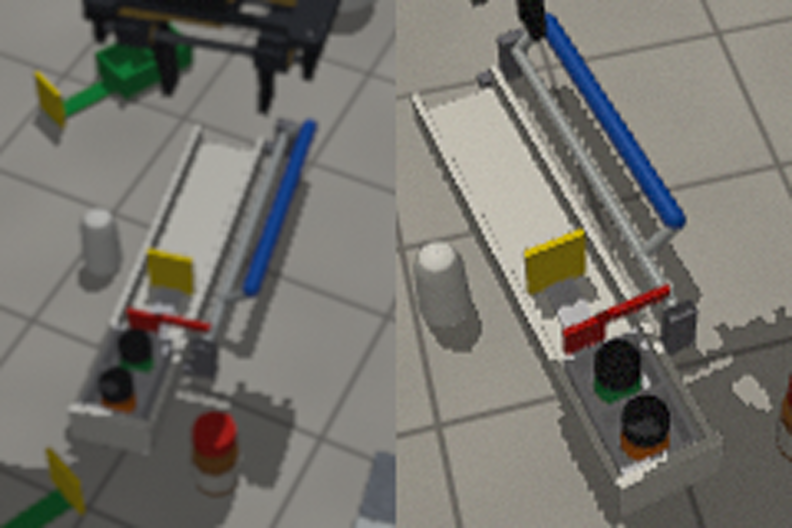

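The gate is shut behind the rack, the rack is home with its jars upright, and the robot is clear. Handing in.

```bash
python3 -c "
from bench import r
print(r.close_job())"
```

```text
the job is handed in; nothing more can be done
None
```

The rack is home against the end stop, the gate has shut behind it, and the job is handed in at about 15 s on the robot's clock.

- **Opening the gate:** On the first press the fingertip slipped down the outside of the bar, which put about 19 N sideways on the tool; the gate did not open. I raised the arm, found from the pictures where the tips really were, and moved inward. The second press held the bar at about 29 mm over the counter, with the flap fully up.
- **Pushing the rack:** The other fingertip pushed the yellow tab until the force climbed to 21 N with no further movement. That was within 1 mm of where I expected the stop. I then backed off the tab and raised the arm slowly.
- **Last checks:** The final pictures show the flap shut behind the tray, the pedal up, and both jars upright in their pockets. The salt and pepper are in place. The tool was clear of everything, with under 1 N on it.
- **Disagreements:** My first fit of the chute was about 3 mm out along its length, and the fingertips sat about 3 mm further towards the pedal than I had assumed. I allowed for both before the push. I did not measure the other bystanders again at the end.

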